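Engage the bed-lift gear lever of a large printer in the marked notch

TASK

Take the bed-lift gear lever out of its wide neutral notch at the end of the toothed quadrant, throw it across, and let it drop fully home into the narrow notch that the pointed index tab marks. The tab is only a rough guide, so feel for the notch; leave the lever seated there and let go of it, without disturbing the printed part, the scraper or the glue bottle.

Things in the scene. Friction and masses are not known exactly. Their poses are not given: they have to be found in the camera images.
- printer: Front end of the open printer, fixed; the entries below are bolted to it. Origin on the table straight under the lever's pivot; x points away from the robot (more or less), y along the quadrant to the robot's left, z up. Black near wall: x -72 to -42, y +-115, top 105 mm up; it carries the index tabs. Posts 30 mm square, 300 high, at y +-290 mm.
- beam_under (a point): Middle of the underside of the lower of two steel gantry rods (12 mm diameter, at printer x +17 mm, centres 243 and 285 mm up) that run along y from post to post above the lever; a red carriage hangs on them at y +160 to +220 mm (down to 195 mm up). A gripper pointing straight down on the knob hits the rods: come in from the robot's side, tilted about 40 degrees.
- pivot (a point): Pivot of the lever, 20 mm above the table. Round it, in the printer's y-z plane, stands the toothed quadrant: an aluminium arc of radius 92 to 108 mm, teeth from x -9 to +18 mm, notches open towards the robot. From the -y end: a wide neutral notch, then three narrow gear notches 0.30 rad apart, where the rod has about 2 mm play each way; the teeth between are 15 mm wide.
- neutral (a point): Middle of the wide neutral notch at the -y end of the quadrant (radius 100 mm); in it the lever is free from swing -0.62 to -0.42.
- knob (a point): Centre of the bare steel ball knob (32 mm diameter) on the lever, a steel rod of 10 mm diameter; 170 mm from the pivot. In the printer's frame: x = -170 sin(lever), y = 170 cos(lever) sin(swing), z = 20 + 170 cos(lever) cos(swing) mm.
- swing (a joint): Swing of the lever along the quadrant, rad: 0 upright, positive towards the printer's +y; stops at -0.64 and 0.60. Slight friction: it stays where it is left. Starts in neutral, between -0.60 and -0.44.
- lever (a joint): Lean towards the robot, rad: 0 fully home in a notch, about 0.15 riding on the teeth's faces, over 0.17 clear of them, stop 0.32. A spring pushes it away from the robot, into the notches: 4 N at the knob when home, 6 N on the teeth, 8 N at the stop. Let go over a tooth, the rod rests on its face; swept along lightly, it drops into the next notch and meets the notch's side.
- mark_foot (a point): Foot of the pointed index tab on the near wall: flat steel tab 22 x 14 x 4 mm with an upright steel point, 30 mm high in all. Two other tabs there are flat and mean nothing. It stands before one narrow notch, at the printer y of the notch's middle at radius 100 mm, but set by hand up to 6 mm off to either side: that notch is at swing = asin(tab y / 100 mm), give or take 0.07 rad.
- print_mid (a point): Bystander: middle of the grey printed part (70 x 150 x 16 mm) lying on the printer's bed. Leave it alone.
- scraper_mid (a point): Bystander: handled scraper lying on the table. Leave it alone.
- glue_mid (a point): Bystander: middle of a small glue bottle (40 mm diameter, 85 mm high) standing on the table. Leave it alone.

How it is judged (in metres and radians):
On the way:
1. the lever is drawn clear of the neutral notch and swung past its tooth's edge (value of joint swing above -0.36 rad and value of joint lever above 0.09 rad), for 0.05 s.
At the end, for the whole second after the job is handed in: The lever is at rest fully home (lean under 0.04 rad) in the narrow notch in front of which the pointed tab stands (swing within 0.05 rad of that notch's middle: -0.10, 0.20 or 0.50 rad) (((y of mark_foot in the frame of printer between -0.03 and 0.005 m and value of joint swing between -0.15 and -0.05 rad) or (y of mark_foot in the frame of printer between 0.005 and 0.034 m and value of joint swing between 0.15 and 0.25 rad) or (y of mark_foot in the frame of printer between 0.034 and 0.07 m and value of joint swing between 0.45 and 0.55 rad)) and value of joint lever below 0.04 rad and velocity of joint swing between -0.1 and 0.1 rad/s); the robot touches nothing.
It fails at once if the printed part is shifted by more than 25 mm (distance of print_mid from where it was at the start of the episode above 0.025 m).
It fails at once if the scraper is shifted by more than 25 mm (distance of scraper_mid from where it was at the start of the episode above 0.025 m).
It fails at once if the glue bottle is shifted by more than 25 mm (distance of glue_mid from where it was at the start of the episode above 0.025 m).
It also fails if it takes over 45 s, if anything falls off the work surface, if the arm or the gripper's body presses on something with over 40 N, if the wrist force passes 120 N, or if a joint passes its speed limit or range.

ROBOT

A 6-joint arm with a two-finger parallel gripper is mounted at the origin on the work surface. World frame = base frame: x ahead of the robot, y to its left, z up, the work surface at z = 0. Lengths are in m, angles in degrees, forces in N, time in s.
With the tool pointing down it reaches from about 0.3 to 0.75 m from the base axis. Payload 8.5 kg.
Tool frame: the origin (TCP) lies between the finger pads; the fingertips stand ahead of it and the grasp point (between the pads) lies 8 mm behind it (env.tcp_to_tips is the z of the fingertips in the tool frame, in m); z points along the fingers, x is the direction in which the jaws open and shut, and the axes are right-handed (so a half turn about z gives the same grasp; the last joint's range is limited). The gripper opens to 85 mm and grips with 20 to 120 N. Pads are 22 mm wide; open, the fingers measure 114 mm over their backs; the gripper's body (76 mm by 85 mm) begins 54 mm behind the grasp point. The pads swing forward as they close: fully open they stand 13 mm farther back than shut.
Start: joints at [-89.685, 21.807, 74.336, -0, 83.858, -12.336], TCP at [0.12, -0.537, 0.242] pointing down, gripper open.
Joint ranges: [-178.18, 178.18], [-50.72, 133.34], [12.68, 142.11], [-81.47, 261.47], [9.98, 163.14], [-165.26, 165.26]. Speed limits (degrees/s): [136.94, 136.94, 180, 180, 180, 180].

INTERFACE

Orientations are given as a 3x3 rotation matrix whose columns are the frame's x, y, z axes.
In Python, from rig import observe, viewer, env gives the robot as it stands.
- The arm moves only by the tool jog_arm, never from a script. Its arguments are lists of equal length, an entry for each row: "dr": the turn, a rotation vector about the tool's x, y, z in rad, a list of three; "slide": the shift along the tool's x, y, z in m, a list of three; "gripper": the opening, from -1 (shut) to 1 (fully open), so that 0 is half open. In form: {"dr": [[rx, ry, rz], ...], "slide": [[dx, dy, dz], ...], "gripper": [gripper, ...]}. A call has exactly 10 rows; each row shifts and turns the commanded pose from where the row before left it, along the tool's axes as they then stand; what a row does not reach is not made up. A row lasts 1/10 s, in which the tool goes at most 50 mm and 8.59 degrees, less where a joint would pass 70% of its speed; a pose out of reach is approached as far as the arm can. A call is refused whole if a number of a shift passes 0.05 or a number of a turn 0.15, either way. A call with a gripper value outside its range is refused whole. The fingers move at their own pace and stop on an object; "force" is the grip in N (left out, the last holds). Time passes only in rows, so rows that do not move let the fingers close, or fill a call up. It gives the time, the measured TCP pose, the force and the opening at its end, in the units of the state.
- observe(): the state, without advancing time (a new reading comes with each control period).
- viewer.get_image(name): name is "scene" or "top"; returns a dict with "pixels" (480x640x3 uint8, blue, green, red), "camera_matrix" (3x3 intrinsics, pixels), "dist_coeffs" ([k1, k2, p1, p2, k3] as OpenCV has them; the pictures are not rectified), "R" (3x3) and "t" (3): a world point X has camera coordinates R X + t. Camera axes: x right, y down, z forward; pixel columns grow to the right and rows downward; lengths in m; the calibration is good to about 2 mm. A picture is of the moment at which its call begins. There is no depth.
- env.close_job(): hands the job in, once; it reports no verdict.
The state is a dict: "time_s": time; "q": joint angles; "qvel": joint speeds; "joint_efforts": joint torques, N m; "position": TCP position; "tool_rot": TCP orientation; "ft_force": force on the tool from outside, world axes, zero at the start; "wrist_torque": the same for the moment, N m; "grip_width": finger opening in m.
Only numpy, scipy, OpenCV 4.12 (cv2) and the standard library are available. Lean on these libraries where they do the work, as an engineer would, in place of code of your own. Each camera call takes 0.05 s, during which the arm holds its last target.

## Working session

There is one attempt and no reset: what is moved stays moved. The work goes in short steps, Python scripts to look and compute and a tool call to move; the robot and the scene stay as the last step left them, time stands still between calls to the robot, and variables do not carry over. Pictures are saved under pics/ and viewed, and the job is handed in when it is done.

Besides the shell and the picture viewer there is one more tool, called after "Request:" by a JSON object that holds its "api" and its "payload", one argument or row to a line. jog_arm: Moves the arm, as the interface text tells. Its arguments: {"type":"object","properties":{"dr":{"type":"array","items":{"type":"array","items":{"type":"number"}}},"slide":{"type":"array","items":{"type":"array","items":{"type":"number"}}},"gripper":{"type":"array","items":{"type":"number"}},"force":{"type":"number"}},"required":["dr","slide","gripper"]}

```bash
ls; mkdir -p pics
python3 - <<'E'
from rig import observe, viewer, env
import cv2,numpy as np
for n in("scene","top"):
    d=viewer.get_image(n); cv2.imwrite(f"pics/{n}0.png",d["pixels"]); print(n,d["camera_matrix"],d["dist_coeffs"],d["R"],d["t"])
print(observe()); print(env.tcp_to_tips)
E
```

```text
pics
scene [[557.09396618   0.         326.7663956 ]
 [  0.         557.09396618 238.79694805]
 [  0.           0.           1.        ]] [-0.04450584  0.          0.          0.          0.        ] [[-0.78860526  0.61456163  0.02039001]
 [ 0.40512276  0.54422729 -0.73463747]
 [-0.4625768  -0.57107851 -0.6781534 ]] [ 0.42355306 -0.08239901  1.61297061]
top [[482.55833253   0.         313.28483225]
 [  0.         482.55833253 240.40421444]
 [  0.           0.           1.        ]] [-0.00072355  0.          0.          0.          0.        ] [[-0.02289595 -0.99960982 -0.01599936]
 [-0.98282115  0.02543721 -0.18279919]
 [ 0.18313485  0.01153915 -0.98302008]] [0.0108392  0.55950183 0.97309643]
{'time_s': 0.1, 'q': array([-8.96850700e+01,  2.18387685e+01,  7.43800505e+01, -4.74048223e-04,
        8.38570841e+01, -1.23365018e+01]), 'qvel': array([ 0.05675415, -0.20660256, -0.19640197,  0.03214167,  0.06886211,
       -0.1026104 ]), 'joint_efforts': array([ 2.17823355e-03, -4.49225378e+01, -2.31659120e+01, -2.23934412e-04,
        3.66788285e-03,  2.18590223e-06]), 'position': array([ 0.12044812, -0.53639668,  0.24176027]), 'tool_rot': array([[ 2.19020049e-01, -9.75720358e-01, -1.55076560e-05],
       [-9.75719498e-01, -2.19019877e-01,  1.32469308e-03],
       [-1.29592649e-03, -2.75003220e-04, -9.99999122e-01]]), 'ft_force': array([ 0.56510712, -0.19577128,  0.08553248]), 'wrist_torque': array([-0.02202443,  0.01789502,  0.00251716]), 'grip_width': 0.08562866112224449}
0.011
```

View pics/scene0.png

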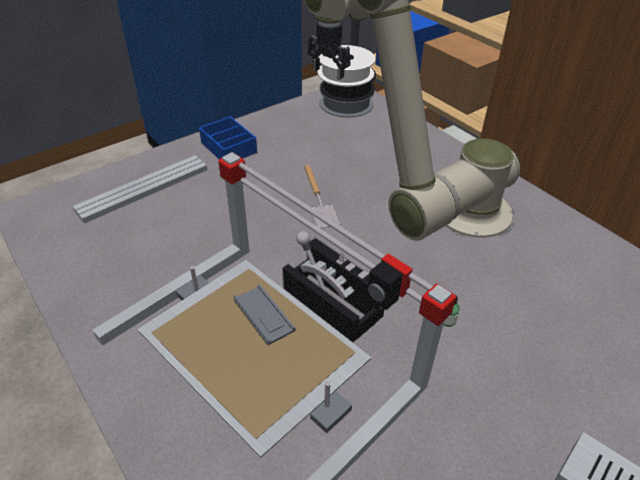

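View pics/top0.png

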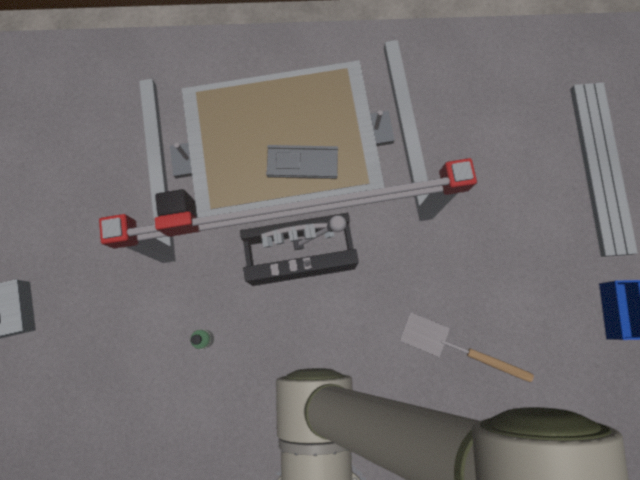

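Run:
```python
import cv2
a=cv2.imread("pics/top0.png")[200:300,225:375]; cv2.imwrite("pics/t0z.png",cv2.resize(a,(795,530),interpolation=cv2.INTER_CUBIC))
a=cv2.imread("pics/scene0.png")[220:345,270:420]; cv2.imwrite("pics/s0z.png",cv2.resize(a,(720,600),interpolation=cv2.INTER_CUBIC))
```

```text
(no output)
```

View pics/t0z.png

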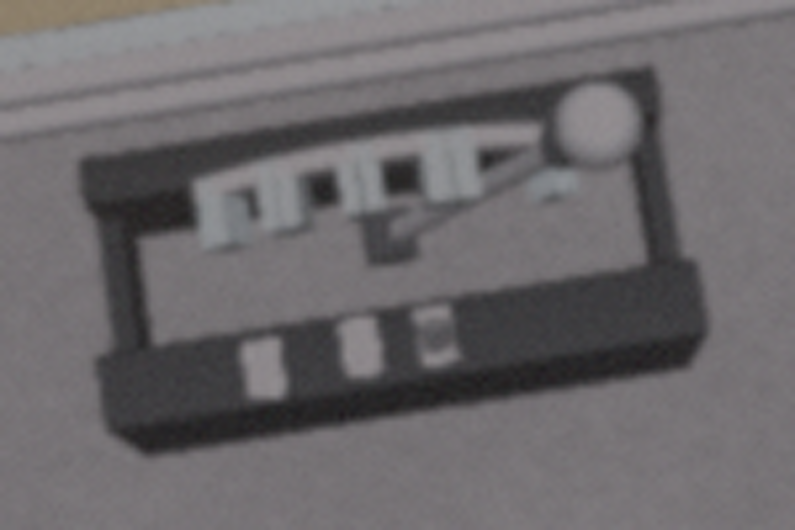

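View pics/s0z.png

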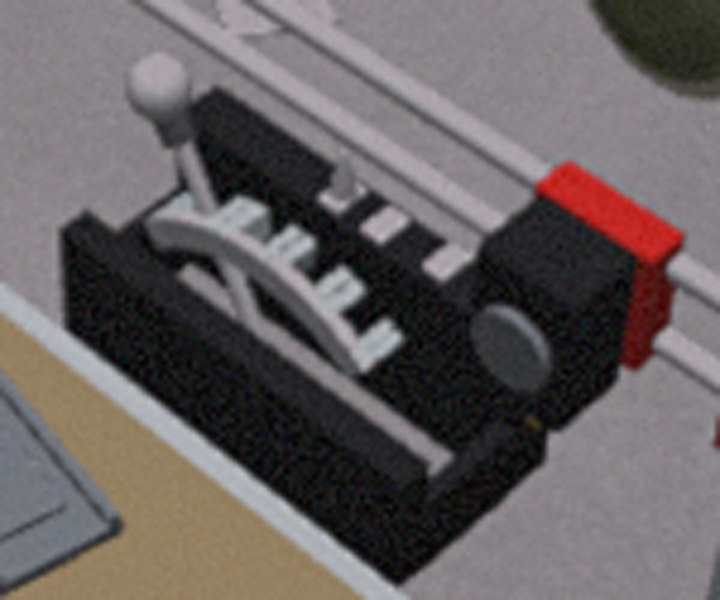

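```bash
cat > h.py <<'E'
import numpy as np, cv2
from scipy.optimize import least_squares
from rig import observe, viewer, env
C={n:viewer.get_image(n) for n in("scene","top")} if 0 else None
K={'scene':(557.09396618,326.7663956,238.79694805,-0.04450584,[[-0.78860526,0.61456163,0.02039001],[0.40512276,0.54422729,-0.73463747],[-0.4625768,-0.57107851,-0.6781534]],[0.42355306,-0.08239901,1.61297061]),
'top':(482.55833253,313.28483225,240.40421444,-0.00072355,[[-0.02289595,-0.99960982,-0.01599936],[-0.98282115,0.02543721,-0.18279919],[0.18313485,0.01153915,-0.98302008]],[0.0108392,0.55950183,0.97309643])}
def proj(n,P):
    f,cx,cy,k,R,t=K[n]
    r,_=cv2.Rodrigues(np.array(R))
    return cv2.projectPoints(np.atleast_2d(np.array(P,float)),r,np.array(t),np.array([[f,0,cx],[0,f,cy],[0,0,1.]]),np.array([k,0,0,0,0]))[0][:,0]
def w(p,P):
    P=np.atleast_2d(np.array(P,float))/1000
    c,s=np.cos(p[2]),np.sin(p[2]); return P@np.array([[c,-s,0],[s,c,0],[0,0,1]]).T+[p[0],p[1],0]
def knob(sw,le): return [-170*np.sin(le),170*np.cos(le)*np.sin(sw),20+170*np.cos(le)*np.cos(sw)]
def T(u,v): return np.array([225+(u+.5)/5.3-.5,200+(v+.5)/5.3-.5])
def S(u,v): return np.array([270+(u+.5)/4.8-.5,220+(v+.5)/4.8-.5])
E
cat > fit.py <<'E'
from h import *
def obs(p):
    x=p[:3];sw,ty,tb,tc=p[3:]
    return [('top',[-42,115,105],T(100,358)),('top',[-42,-115,105],T(697,263)),('top',[-72,115,105],T(107,428)),('top',[-72,-115,105],T(706,337)),
    ('top',knob(sw,0),T(598,123)),('scene',knob(sw,0),S(160,88)),
    ('top',[-57,ty,109],T(437,337)),('scene',[-57,ty,109],S(340,198)),
    ('top',[-57,tb,109],T(361,348)),('scene',[-57,tb,109],S(385,224)),
    ('top',[-57,tc,109],T(264,368)),('scene',[-57,tc,109],S(450,263)),
    ('top',[17,-290,300],(461.5,171)),('top',[17,290,300],(114,229.5)),('scene',[17,-290,300],(232,158)),('scene',[17,290,300],(440,293)),]
def res(p): return np.concatenate([proj(n,w(p,P))[0]-z for n,P,z in obs(p)])
s=least_squares(res,[.45,0,0.1,-.5,-10,20,50],loss='soft_l1')
print(s.x,s.cost); print(res(s.x).reshape(-1,2).round(1))
E
python3 fit.py
```

```text
[ 5.59995385e-01  3.04911444e-02  1.36431985e-01 -5.00476508e-01
 -1.27059261e+01  1.61007541e+01  5.43634784e+01] 21.648030306199953
[[-0.8 -1.8]
 [ 0.1 -2.2]
 [-0.1 -0.2]
 [ 1.1 -1.5]
 [-0.1 -0.4]
 [-0.1 -0.3]
 [-0.1 -1. ]
 [ 0.7 -1.6]
 [-0.1 -0.8]
 [ 0.4 -0.7]
 [-0.8 -1.5]
 [-0.7 -0.3]
 [ 2.6  3.6]
 [-2.5  1.4]
 [ 1.6 -3.1]
 [ 1.9 -3.6]]
```

```bash
sed -i 's/sw,ty,tb,tc=p\[3:\]/sw,ty,tb,tc,px,pz=p[3:]/; s/\[17,\(-\?290\),300\]/[px,\1,pz]/g; s/20,50\]/20,50,17,300]/' fit.py; python3 fit.py
```

```text
[ 5.58410669e-01  3.05765456e-02  1.41745118e-01 -5.03751558e-01
 -1.27933175e+01  1.59471471e+01  5.41303163e+01  2.41860084e+01
  2.93859932e+02] 7.345218297465177
[[-0.7 -0.8]
 [ 0.2 -1.8]
 [ 0.1  0.8]
 [ 1.2 -1.1]
 [ 0.1  0.2]
 [ 0.2 -0.5]
 [ 0.  -0.3]
 [ 1.1 -1.9]
 [ 0.1  0. ]
 [ 0.9 -1.1]
 [-0.6 -0.6]
 [-0.2 -0.8]
 [ 0.3  0.7]
 [-1.3 -0.2]
 [-0.5  0.5]
 [ 0.2  0.1]]
```

```bash
cat > plan.py <<'E'
from h import *
from scipy.spatial.transform import Rotation as Ro
PP=[.5584,.0306,.1417]
def pose(sw,le,back=0,tilt=50,roll=None,off=(0,0,0)):
    """TCP pose with the grasp point at knob, backed off (mm) along tool z; off mm in printer frame"""
    roll=sw if roll is None else roll
    t=np.radians(tilt); z=np.array([np.sin(t),0,-np.cos(t)]); x=np.array([0,-1.,0]); y=np.cross(z,x)
    Rp=Ro.from_rotvec([-roll,0,0]).as_matrix()@np.c_[x,y,z]
    g=np.array(knob(sw,le))+off
    p=g+Rp[:,2]*(8-back)
    return Ro.from_euler('z',PP[2]).as_matrix()@Rp, w(PP,p)[0]
def rows(tgt,n,cur=None):
    if cur is None:
        o=observe(); cur=(o['tool_rot'],o['position'])
    R,p=cur; Rt,pt=tgt
    rv=Ro.from_matrix(R.T@Rt).as_rotvec(); d=(pt-p)/n
    print('n',n,'dist',np.linalg.norm(pt-p).round(4),'ang',np.degrees(np.linalg.norm(rv)).round(2),'tgt',pt.round(4))
    print('dr/row',(rv/n).round(4))
    for i in range(n):
        Ri=R@Ro.from_rotvec(rv/n*(i+.5)).as_matrix()
        print((Ri.T@d).round(4).tolist())
def inpr():
    o=observe(); R=Ro.from_euler('z',-PP[2]).as_matrix()
    Rt=R@o['tool_rot']; p=R@(o['position']-[PP[0],PP[1],0])*1000
    g=p-8*Rt[:,2]
    print('t',o['time_s'],'grasp pr mm',g.round(1),'F pr',(R@o['ft_force']).round(2),'M',(R@o['wrist_torque']).round(2),'w',round(o['grip_width'],4))
    print('  if on lever: swing',np.arctan2(g[1],g[2]-20).round(3),'lean',np.arcsin(np.clip(-g[0]/170,-1,1)).round(3),'r',np.linalg.norm(g-[0,0,20]).round(1), 'tool z',Rt[:,2].round(3),'tool x',Rt[:,0].round(3))
E
python3 -c "
from plan import *
rows(pose(-.5,0,back=110),20)"
```

```text
n 20 dist 0.5825 ang 58.26 tgt [ 0.497  -0.0922  0.2267]
dr/row [ 0.0437 -0.0216  0.0145]
[-0.0177, -0.0231, 0.0015]
[-0.018, -0.0227, 0.0029]
[-0.0182, -0.0223, 0.0042]
[-0.0184, -0.0218, 0.0056]
[-0.0186, -0.0213, 0.0069]
[-0.0188, -0.0207, 0.0083]
[-0.0189, -0.02, 0.0096]
[-0.0189, -0.0193, 0.0108]
[-0.019, -0.0185, 0.0121]
[-0.0189, -0.0177, 0.0133]
[-0.0189, -0.0168, 0.0144]
[-0.0188, -0.0159, 0.0156]
[-0.0187, -0.0149, 0.0166]
[-0.0185, -0.0139, 0.0177]
[-0.0183, -0.0128, 0.0186]
[-0.0181, -0.0117, 0.0196]
[-0.0178, -0.0106, 0.0205]
[-0.0175, -0.0094, 0.0213]
[-0.0172, -0.0082, 0.022]
[-0.0168, -0.007, 0.0227]
```

Request:
{"api": "jog_arm", "payload": {
  "dr": [
    [0.0437,-0.0216,0.0145],
    [0.0437,-0.0216,0.0145],
    [0.0437,-0.0216,0.0145],
    [0.0437,-0.0216,0.0145],
    [0.0437,-0.0216,0.0145],
    [0.0437,-0.0216,0.0145],
    [0.0437,-0.0216,0.0145],
    [0.0437,-0.0216,0.0145],
    [0.0437,-0.0216,0.0145],
    [0.0437,-0.0216,0.0145]
  ],
  "slide": [
    [-0.0177,-0.0231,0.0015],
    [-0.018,-0.0227,0.0029],
    [-0.0182,-0.0223,0.0042],
    [-0.0184,-0.0218,0.0056],
    [-0.0186,-0.0213,0.0069],
    [-0.0188,-0.0207,0.0083],
    [-0.0189,-0.02,0.0096],
    [-0.0189,-0.0193,0.0108],
    [-0.019,-0.0185,0.0121],
    [-0.0189,-0.0177,0.0133]
  ],
  "gripper": [1,1,1,1,1,1,1,1,1,1]
}}

```text
time_s: 1.1
position: [0.3075, -0.3124, 0.2273]
tool_rot: [[0.121, -0.915, 0.386], [-0.963, -0.014, 0.268], [-0.239, -0.404, -0.883]]
ft_force: [0.4, -0.2, 0.6]
grip_width: 0.0854
```

```bash
python3 -c "
from plan import *
inpr(); print(observe()['q'])
rows(pose(-.5,0,back=110),10)"
```

```text
t 1.1 grasp pr mm [-300.2 -305.8  234.3] F pr [ 0.35 -0.24  0.6 ] M [-0.08  0.21 -0.05] w 0.0854
  if on lever: swing -0.959 lean 1.571 r 479.1 tool z [ 0.42   0.211 -0.883] tool x [-0.016 -0.971 -0.239]
[-76.41233413  12.67751353  95.86713068  26.18846323  83.10834843
   3.57199618]
n 10 dist 0.2905 ang 29.04 tgt [ 0.497  -0.0922  0.2267]
dr/row [ 0.0435 -0.0217  0.0145]
[-0.0189, -0.0172, 0.0138]
[-0.0188, -0.0163, 0.015]
[-0.0187, -0.0153, 0.0161]
[-0.0186, -0.0144, 0.0171]
[-0.0184, -0.0133, 0.0181]
[-0.0182, -0.0122, 0.0191]
[-0.0179, -0.0111, 0.02]
[-0.0176, -0.01, 0.0208]
[-0.0173, -0.0088, 0.0216]
[-0.0169, -0.0076, 0.0223]
```

Request:
{"api": "jog_arm", "payload": {
  "dr": [
    [0.0435,-0.0217,0.0145],
    [0.0435,-0.0217,0.0145],
    [0.0435,-0.0217,0.0145],
    [0.0435,-0.0217,0.0145],
    [0.0435,-0.0217,0.0145],
    [0.0435,-0.0217,0.0145],
    [0.0435,-0.0217,0.0145],
    [0.0435,-0.0217,0.0145],
    [0.0435,-0.0217,0.0145],
    [0.0435,-0.0217,0.0145]
  ],
  "slide": [
    [-0.0189,-0.0172,0.0138],
    [-0.0188,-0.0163,0.015],
    [-0.0187,-0.0153,0.0161],
    [-0.0186,-0.0144,0.0171],
    [-0.0184,-0.0133,0.0181],
    [-0.0182,-0.0122,0.0191],
    [-0.0179,-0.0111,0.02],
    [-0.0176,-0.01,0.0208],
    [-0.0173,-0.0088,0.0216],
    [-0.0169,-0.0076,0.0223]
  ],
  "gripper": [1,1,1,1,1,1,1,1,1,1]
}}

```text
time_s: 2.1
position: [0.495, -0.091, 0.2193]
tool_rot: [[0.124, -0.688, 0.715], [-0.869, 0.273, 0.413], [-0.479, -0.672, -0.564]]
ft_force: [-0.2, -0.1, -0.0]
grip_width: 0.0856
```

```bash
python3 -c "
from plan import *
inpr(); print(observe()['q'])
for n in('scene','top'):
    a=viewer.get_image(n)['pixels']; cv2.imwrite('pics/%s1.png'%n,a)
    b=a[170:340,220:420] if n=='scene' else a[150:330,220:440]
    cv2.imwrite('pics/%s1z.png'%n,cv2.resize(b,None,fx=3.5,fy=3.3,interpolation=2))
rows(pose(-.5,0,back=0),10)"
```

```text
t 2.1 grasp pr mm [ -86.1 -113.9  223.8] F pr [-0.19 -0.03 -0.03] M [-0.17  0.32  0.04] w 0.0856
  if on lever: swing -0.51 lean 0.531 r 248.8 tool z [ 0.766  0.308 -0.564] tool x [-0.    -0.878 -0.479]
[-49.5582521   14.3942138  112.25753858  65.89557768  62.83138902
   7.95887796]
n 10 dist 0.1062 ang 0.24 tgt [ 0.5756 -0.0468  0.1647]
dr/row [0.0003 0.0003 0.    ]
[-0.0001, -0.0008, 0.0106]
[-0.0001, -0.0008, 0.0106]
[-0.0001, -0.0008, 0.0106]
[-0.0001, -0.0008, 0.0106]
[-0.0001, -0.0008, 0.0106]
[-0.0001, -0.0008, 0.0106]
[-0.0001, -0.0008, 0.0106]
[-0.0001, -0.0008, 0.0106]
[-0.0001, -0.0008, 0.0106]
[-0.0001, -0.0008, 0.0106]
```

View pics/scene1z.png

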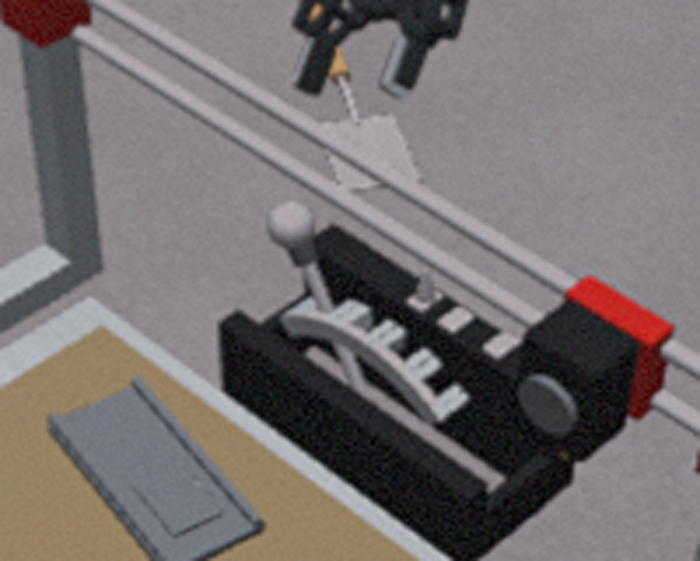

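View pics/top1z.png

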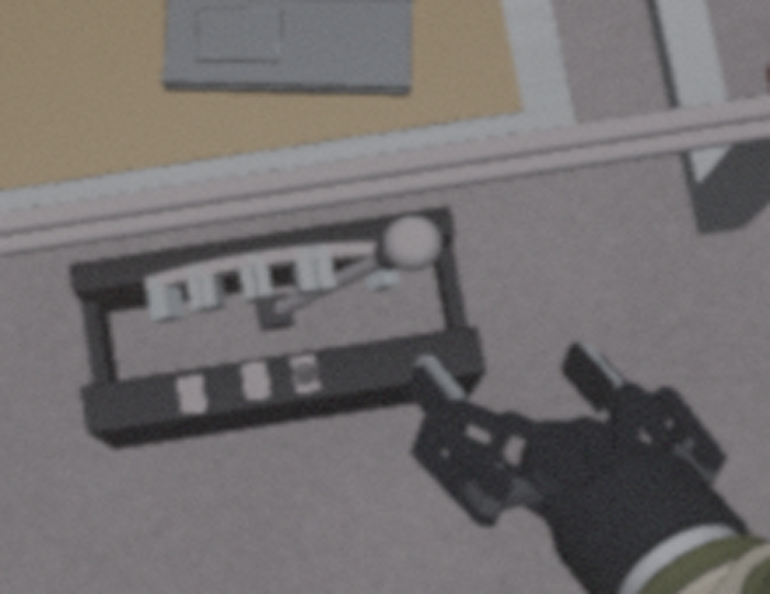

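Request:
{"api": "jog_arm", "payload": {
  "dr": [
    [0,0,0],
    [0,0,0],
    [0,0,0],
    [0,0,0],
    [0,0,0],
    [0,0,0],
    [0,0,0],
    [0,0,0],
    [0,0,0],
    [0,0,0]
  ],
  "slide": [
    [0,-0.004,0.01],
    [0,-0.004,0.01],
    [0,0,0.01],
    [0,0,0.01],
    [0,0,0.01],
    [0,0,0.01],
    [0,0,0.01],
    [0,0,0.006],
    [0,0,0],
    [0,0,0]
  ],
  "gripper": [1,1,1,1,1,1,1,1,1,1]
}}

```text
time_s: 3.2
position: [0.5542, -0.0625, 0.1818]
tool_rot: [[0.125, -0.689, 0.714], [-0.869, 0.271, 0.413], [-0.478, -0.672, -0.565]]
ft_force: [0.3, 0.7, 0.6]
grip_width: 0.0854
```

```bash
cat > look.py <<'E'
from plan import *
import sys
def look(k):
    for n in('scene','top'):
        a=viewer.get_image(n)['pixels']; cv2.imwrite('pics/%s%s.png'%(n,k),a)
        b=a[190:310,260:420] if n=='scene' else a[180:280,240:400]
        cv2.imwrite('pics/%s%sz.png'%(n,k),cv2.resize(b,None,fx=4,fy=4,interpolation=2))
    A=cv2.imread('pics/scene%sz.png'%k);B=cv2.imread('pics/top%sz.png'%k)
    h=max(len(A),len(B)); 
    cv2.imwrite('pics/z%s.png'%k,cv2.resize(np.vstack([A,B]),None,fx=.68,fy=.68,interpolation=cv2.INTER_AREA))
look(sys.argv[1]); inpr()
E
python3 look.py 2; python3 -c "
from plan import *
rows(pose(-.5,0,back=0),10)"
```

```text
t 3.3 grasp pr mm [-23.5 -94.3 186.5] F pr [ 0.6   0.23 -0.18] M [-0.13  0.36  0.  ] w 0.0854
  if on lever: swing -0.515 lean 0.139 r 192.8 tool z [ 0.765  0.308 -0.565] tool x [ 0.    -0.878 -0.478]
n 10 dist 0.0319 ang 0.12 tgt [ 0.5756 -0.0468  0.1647]
dr/row [ 0.0001 -0.0001  0.0001]
[-0.0003, 0.0001, 0.0032]
[-0.0003, 0.0001, 0.0032]
[-0.0003, 0.0001, 0.0032]
[-0.0003, 0.0001, 0.0032]
[-0.0003, 0.0001, 0.0032]
[-0.0003, 0.0001, 0.0032]
[-0.0003, 0.0001, 0.0032]
[-0.0003, 0.0001, 0.0032]
[-0.0003, 0.0001, 0.0032]
[-0.0003, 0.0001, 0.0032]
```

View pics/z2.png

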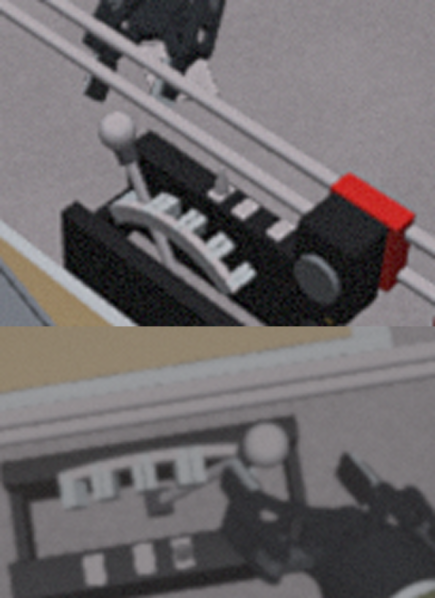

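Request:
{"api": "jog_arm", "payload": {
  "dr": [
    [0,0,0],
    [0,0,0],
    [0,0,0],
    [0,0,0],
    [0,0,0],
    [0,0,0],
    [0,0,0],
    [0,0,0],
    [0,0,0],
    [0,0,0]
  ],
  "slide": [
    [-0.001,0,0.005],
    [-0.001,0,0.005],
    [-0.001,0,0.005],
    [0,0,0.005],
    [0,0,0.005],
    [0,0,0.005],
    [0,0,0.002],
    [0,0,0],
    [0,0,0],
    [0,0,0]
  ],
  "gripper": [1,1,1,1,1,1,1,1,1,1]
}}

```text
time_s: 4.3
position: [0.5766, -0.0469, 0.1652]
tool_rot: [[0.124, -0.689, 0.714], [-0.87, 0.271, 0.413], [-0.478, -0.672, -0.565]]
ft_force: [-0.3, 0.6, -0.1]
grip_width: 0.0852
```

```bash
python3 look.py 3; python3 -c "
from plan import *
rows(pose(-.5,0,back=0),10)"
```

```text
t 4.4 grasp pr mm [  1.  -81.8 169.8] F pr [ 0.02  0.18 -0.97] M [-0.05  0.36 -0.04] w 0.0851
  if on lever: swing -0.5 lean -0.006 r 170.6 tool z [ 0.765  0.308 -0.565] tool x [ 0.    -0.878 -0.478]
n 10 dist 0.0012 ang 0.11 tgt [ 0.5756 -0.0468  0.1647]
dr/row [ 0.0001 -0.0001  0.0001]
[0.0, 0.0001, -0.0]
[0.0, 0.0001, -0.0]
[0.0, 0.0001, -0.0]
[0.0, 0.0001, -0.0]
[0.0, 0.0001, -0.0]
[0.0, 0.0001, -0.0]
[0.0, 0.0001, -0.0]
[0.0, 0.0001, -0.0]
[0.0, 0.0001, -0.0]
[0.0, 0.0001, -0.0]
```

View pics/z3.png

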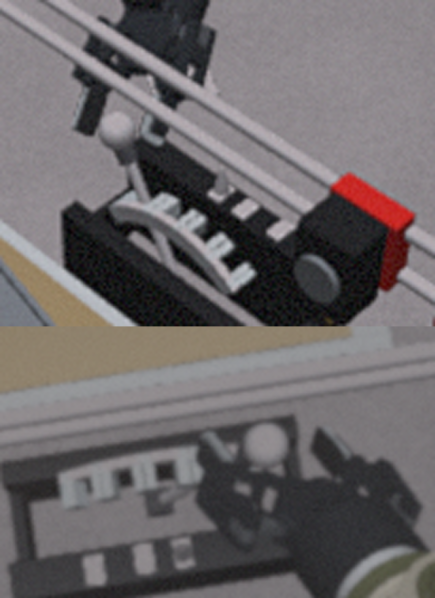

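Knob sits between the fingers (scene, knob at about (118,130) of the crop). Close.

Request:
{"api": "jog_arm", "payload": {
  "dr": [
    [0,0,0],
    [0,0,0],
    [0,0,0],
    [0,0,0],
    [0,0,0],
    [0,0,0],
    [0,0,0],
    [0,0,0],
    [0,0,0],
    [0,0,0]
  ],
  "slide": [
    [0,0,0],
    [0,0,0],
    [0,0,0],
    [0,0,0],
    [0,0,0],
    [0,0,0],
    [0,0,0],
    [0,0,0],
    [0,0,0],
    [0,0,0]
  ],
  "gripper": [-1,-1,-1,-1,-1,-1,-1,-1,-1,-1],
  "force": 50
}}

```text
time_s: 5.4
position: [0.5768, -0.0469, 0.1652]
tool_rot: [[0.124, -0.689, 0.714], [-0.869, 0.271, 0.413], [-0.478, -0.672, -0.565]]
ft_force: [-0.5, -0.8, 2.5]
grip_width: 0.0296
```

```bash
python3 look.py 4; python3 -c "
from plan import *
rows(pose(-.5,0.21,back=0),8)"
```

```text
t 5.5 grasp pr mm [  1.1 -81.8 169.8] F pr [-0.92 -2.01  2.99] M [-0.14  0.03 -0.17] w 0.0297
  if on lever: swing -0.5 lean -0.007 r 170.6 tool z [ 0.765  0.308 -0.565] tool x [ 0.    -0.878 -0.478]
n 8 dist 0.0368 ang 0.1 tgt [ 0.5403 -0.05    0.1614]
dr/row [ 0.0001 -0.0001  0.0002]
[0.0, 0.0034, -0.0031]
[0.0, 0.0034, -0.0031]
[0.0, 0.0034, -0.0031]
[0.0, 0.0034, -0.0031]
[0.0, 0.0034, -0.0031]
[0.0, 0.0034, -0.0031]
[0.0, 0.0034, -0.0031]
[0.0, 0.0034, -0.0031]
```

View pics/z4.png

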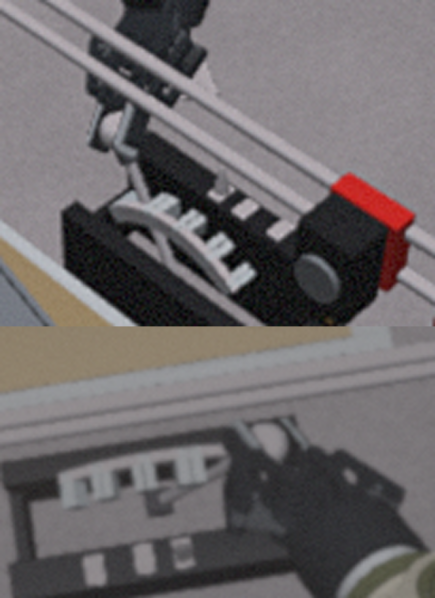

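Request:
{"api": "jog_arm", "payload": {
  "dr": [
    [0,0,0],
    [0,0,0],
    [0,0,0],
    [0,0,0],
    [0,0,0],
    [0,0,0],
    [0,0,0],
    [0,0,0],
    [0,0,0],
    [0,0,0]
  ],
  "slide": [
    [0,0.0034,-0.0031],
    [0,0.0034,-0.0031],
    [0,0.0034,-0.0031],
    [0,0.0034,-0.0031],
    [0,0.0034,-0.0031],
    [0,0.0034,-0.0031],
    [0,0.0034,-0.0031],
    [0,0.0034,-0.0031],
    [0,0,0],
    [0,0,0]
  ],
  "gripper": [-1,-1,-1,-1,-1,-1,-1,-1,-1,-1]
}}

```text
time_s: 6.5
position: [0.5402, -0.0496, 0.1608]
tool_rot: [[0.125, -0.689, 0.714], [-0.869, 0.271, 0.413], [-0.478, -0.672, -0.565]]
ft_force: [7.8, 1.9, -1.6]
grip_width: 0.0298
```

```bash
python3 look.py 5; python3 -c "
from plan import *
rows(pose(-.22,0.21,back=0),10)"
```

```text
t 6.6 grasp pr mm [-35.3 -79.3 165.3] F pr [ 7.15  0.61 -1.74] M [-0.29 -0.33 -0.18] w 0.0294
  if on lever: swing -0.5 lean 0.209 r 169.3 tool z [ 0.765  0.308 -0.565] tool x [ 0.001 -0.878 -0.478]
n 10 dist 0.0448 ang 15.94 tgt [ 0.5343 -0.0083  0.1772]
dr/row [ 0.0001  0.018  -0.0212]
[-0.0045, 0.0004, 0.0003]
[-0.0045, 0.0003, 0.0002]
[-0.0045, 0.0002, 0.0001]
[-0.0045, 0.0001, 0.0001]
[-0.0045, -0.0, -0.0]
[-0.0045, -0.0001, -0.0001]
[-0.0045, -0.0002, -0.0002]
[-0.0045, -0.0003, -0.0003]
[-0.0045, -0.0004, -0.0003]
[-0.0044, -0.0005, -0.0004]
```

View pics/z5.png

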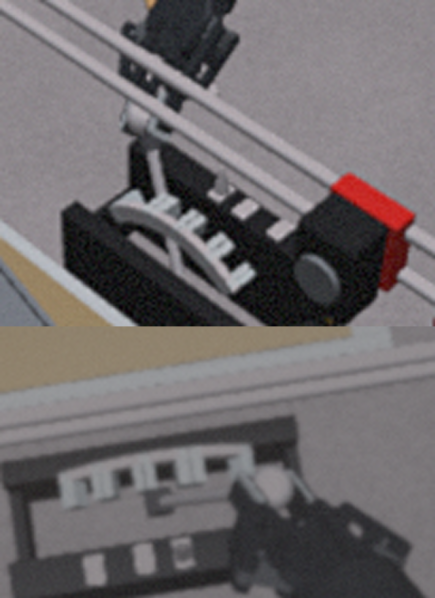

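Request:
{"api": "jog_arm", "payload": {
  "dr": [
    [0,0.018,-0.0212],
    [0,0.018,-0.0212],
    [0,0.018,-0.0212],
    [0,0.018,-0.0212],
    [0,0.018,-0.0212],
    [0,0.018,-0.0212],
    [0,0.018,-0.0212],
    [0,0.018,-0.0212],
    [0,0.018,-0.0212],
    [0,0.018,-0.0212]
  ],
  "slide": [
    [-0.0045,0.0,-0.0003],
    [-0.0045,0.0,-0.0003],
    [-0.0045,0.0,-0.0002],
    [-0.0045,0,0],
    [-0.0045,0,0],
    [-0.0045,0,0],
    [-0.0045,0,0],
    [-0.0045,0,0],
    [-0.0045,0,0],
    [-0.0045,0,0]
  ],
  "gripper": [-1,-1,-1,-1,-1,-1,-1,-1,-1,-1]
}}

```text
time_s: 7.6
position: [0.5332, -0.0081, 0.1765]
tool_rot: [[0.137, -0.663, 0.736], [-0.966, 0.075, 0.247], [-0.219, -0.745, -0.63]]
ft_force: [10.5, 2.9, -10.5]
grip_width: 0.0294
```

```bash
python3 look.py 6; python3 -c "
from plan import *
rows(pose(-.10,0.19,back=0),5)
rows(pose(-.20,0.15,back=0),5)"
```

```text
t 7.7 grasp pr mm [-36.7 -35.4 181.7] F pr [ 9.52  1.81 -9.79] M [-0.23  0.46 -0.34] w 0.0292
  if on lever: swing -0.215 lean 0.217 r 169.5 tool z [ 0.763  0.141 -0.63 ] tool x [-0.    -0.976 -0.219]
n 5 dist 0.0192 ang 6.91 tgt [0.535  0.0109 0.181 ]
dr/row [ 0.0008  0.0155 -0.0185]
[-0.0037, -0.0007, 0.0006]
[-0.0037, -0.0007, 0.0006]
[-0.0037, -0.0008, 0.0005]
[-0.0037, -0.0009, 0.0005]
[-0.0037, -0.0009, 0.0004]
n 5 dist 0.0118 ang 1.2 tgt [ 0.5439 -0.0042  0.1797]
dr/row [ 0.0008  0.0026 -0.0032]
[-0.0005, -0.0019, 0.0014]
[-0.0005, -0.0019, 0.0014]
[-0.0005, -0.0019, 0.0014]
[-0.0005, -0.0019, 0.0014]
[-0.0005, -0.0019, 0.0014]
```

View pics/z6.png

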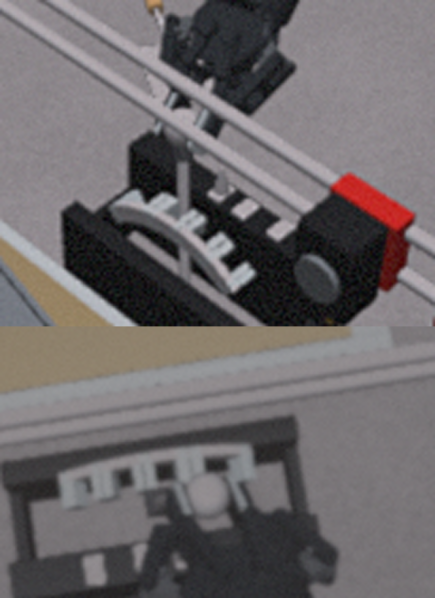

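Request:
{"api": "jog_arm", "payload": {
  "dr": [
    [0,0.0155,-0.0185],
    [0,0.0155,-0.0185],
    [0,0.0155,-0.0185],
    [0,0.0155,-0.0185],
    [0,0.0155,-0.0185],
    [0,0,0],
    [0,0,0],
    [0,0,0],
    [0,0,0],
    [0,0,0]
  ],
  "slide": [
    [-0.0037,-0.0008,0.0005],
    [-0.0037,-0.0008,0.0005],
    [-0.0037,-0.0008,0.0005],
    [-0.0037,-0.0009,0.0005],
    [-0.0037,-0.0009,0.0004],
    [0,0,0],
    [0,0,0],
    [0,0,0],
    [0,0,0],
    [0,0,0]
  ],
  "gripper": [-1,-1,-1,-1,-1,-1,-1,-1,-1,-1]
}}

```text
time_s: 8.7
position: [0.5346, 0.0105, 0.1804]
tool_rot: [[0.141, -0.652, 0.745], [-0.985, -0.015, 0.173], [-0.102, -0.758, -0.644]]
ft_force: [9.3, 3.1, -13.6]
grip_width: 0.0291
```

```bash
python3 look.py 7; python3 -c "
from plan import *
rows(pose(-.10,0.1,back=0),8)"
```

```text
t 8.8 grasp pr mm [-32.5 -17.  185.5] F pr [  9.61   2.71 -12.63] M [ 0.14  0.9  -0.08] w 0.0294
  if on lever: swing -0.102 lean 0.193 r 169.6 tool z [ 0.762  0.066 -0.644] tool x [ 0.    -0.995 -0.102]
n 8 dist 0.0158 ang 0.37 tgt [0.55   0.0129 0.1832]
dr/row [ 0.0008  0.0002 -0.0002]
[-0.0, -0.0015, 0.0013]
[-0.0, -0.0015, 0.0013]
[-0.0, -0.0015, 0.0013]
[-0.0, -0.0015, 0.0013]
[-0.0, -0.0015, 0.0013]
[-0.0, -0.0015, 0.0013]
[-0.0, -0.0015, 0.0013]
[-0.0, -0.0015, 0.0013]
```

View pics/z7.png

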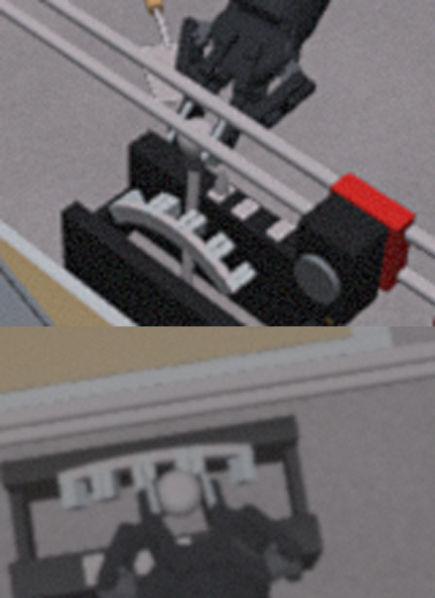

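Request:
{"api": "jog_arm", "payload": {
  "dr": [
    [0,0,0],
    [0,0,0],
    [0,0,0],
    [0,0,0],
    [0,0,0],
    [0,0,0],
    [0,0,0],
    [0,0,0],
    [0,0,0],
    [0,0,0]
  ],
  "slide": [
    [0,-0.0015,0.0013],
    [0,-0.0015,0.0013],
    [0,-0.0015,0.0013],
    [0,-0.0015,0.0013],
    [0,-0.0015,0.0013],
    [0,-0.0015,0.0013],
    [0,-0.0015,0.0013],
    [0,-0.0015,0.0013],
    [0,0,0],
    [0,0,0]
  ],
  "gripper": [-1,-1,-1,-1,-1,-1,-1,-1,-1,-1]
}}

```text
time_s: 9.8
position: [0.5498, 0.0125, 0.1825]
tool_rot: [[0.141, -0.653, 0.745], [-0.985, -0.015, 0.173], [-0.102, -0.758, -0.645]]
ft_force: [5.0, 2.4, -11.5]
grip_width: 0.0296
```

```bash
python3 look.py 8; python3 -c "
from plan import *
rows(pose(-.10,0.0,back=0),8)"
```

```text
t 9.9 grasp pr mm [-17.2 -17.2 187.6] F pr [  5.64   2.52 -12.18] M [ 0.1   1.35 -0.03] w 0.0294
  if on lever: swing -0.102 lean 0.101 r 169.4 tool z [ 0.761  0.066 -0.645] tool x [ 0.    -0.995 -0.102]
n 8 dist 0.0173 ang 0.42 tgt [0.5668 0.0152 0.184 ]
dr/row [ 0.0009  0.0002 -0.0002]
[-0.0, -0.0015, 0.0015]
[-0.0, -0.0015, 0.0015]
[-0.0, -0.0015, 0.0015]
[-0.0, -0.0015, 0.0015]
[-0.0, -0.0015, 0.0015]
[-0.0, -0.0015, 0.0015]
[-0.0, -0.0015, 0.0015]
[-0.0, -0.0015, 0.0015]
```

View pics/z8.png

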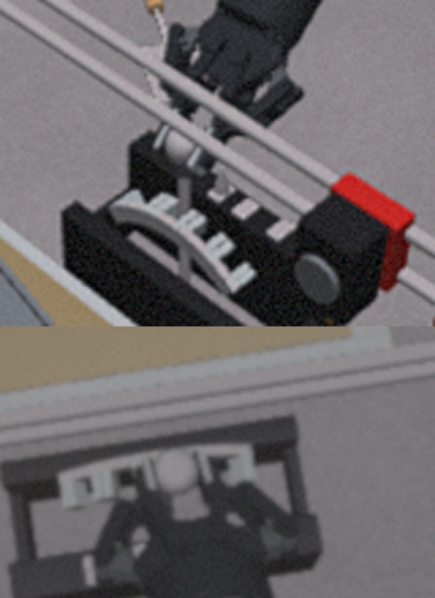

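Request:
{"api": "jog_arm", "payload": {
  "dr": [
    [0,0,0],
    [0,0,0],
    [0,0,0],
    [0,0,0],
    [0,0,0],
    [0,0,0],
    [0,0,0],
    [0,0,0],
    [0,0,0],
    [0,0,0]
  ],
  "slide": [
    [0,-0.0015,0.0015],
    [0,-0.0015,0.0015],
    [0,-0.0015,0.0015],
    [0,-0.0015,0.0015],
    [0,-0.0015,0.0015],
    [0,-0.0015,0.0015],
    [0,-0.0015,0.0015],
    [0,-0.0008,0.0008],
    [0,0,0],
    [0,0,0]
  ],
  "gripper": [-1,-1,-1,-1,-1,-1,-1,-1,-1,-1]
}}

```text
time_s: 10.9
position: [0.5655, 0.0145, 0.1843]
tool_rot: [[0.141, -0.652, 0.745], [-0.985, -0.016, 0.173], [-0.1, -0.758, -0.644]]
ft_force: [-1.9, 2.0, -25.3]
grip_width: 0.0295
```

```bash
python3 look.py 9
```

```text
t 11.0 grasp pr mm [ -1.3 -17.4 189.5] F pr [ -2.29   2.96 -25.64] M [0.05 3.8  0.77] w 0.0296
  if on lever: swing -0.103 lean 0.008 r 170.4 tool z [ 0.762  0.066 -0.644] tool x [ 0.001 -0.995 -0.1  ]
```

View pics/z9.png

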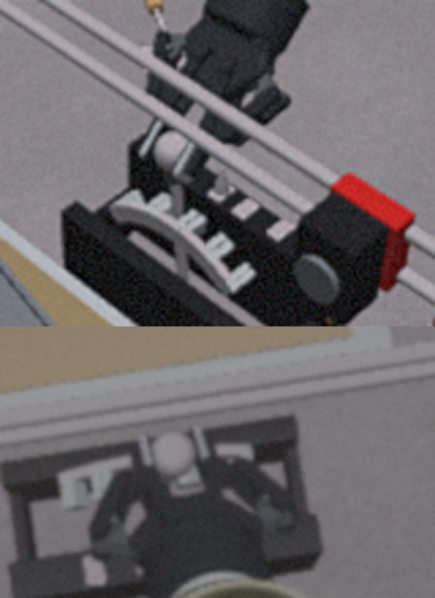

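Request:
{"api": "jog_arm", "payload": {
  "dr": [
    [0,0,0],
    [0,0,0],
    [0,0,0],
    [0,0,0],
    [0,0,0],
    [0,0,0],
    [0,0,0],
    [0,0,0],
    [0,0,0],
    [0,0,0]
  ],
  "slide": [
    [0,0.0015,-0.0015],
    [0,0.0015,-0.0015],
    [0,0,0],
    [0,0,0],
    [0,0,0],
    [0,0,0],
    [0,0,0],
    [0,0,0],
    [0,0,0],
    [0,0,0]
  ],
  "gripper": [-1,-1,-1,-1,0,0.2,0.3,0.3,0.3,0.3]
}}

```text
time_s: 12.0
position: [0.5631, 0.0131, 0.1864]
tool_rot: [[0.14, -0.648, 0.749], [-0.985, -0.015, 0.171], [-0.099, -0.762, -0.64]]
ft_force: [0.3, -0.4, -0.1]
grip_width: 0.0557
```

```bash
python3 look.py 10
```

```text
t 12.1 grasp pr mm [ -4.1 -18.4 191.2] F pr [-0.36 -0.38 -0.86] M [-0.05  0.34 -0.01] w 0.0554
  if on lever: swing -0.107 lean 0.024 r 172.3 tool z [ 0.765  0.063 -0.641] tool x [-0.001 -0.995 -0.1  ]
```

View pics/z10.png

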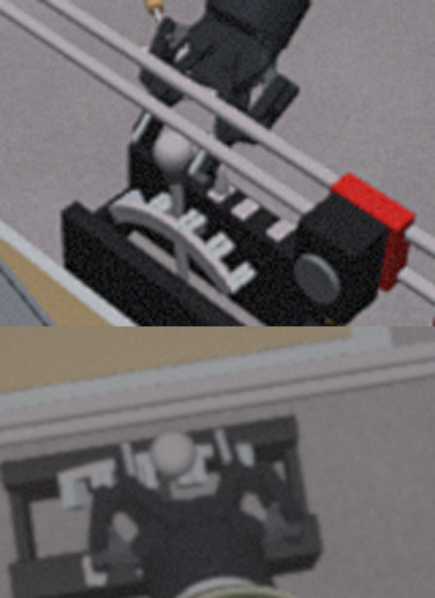

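Request:
{"api": "jog_arm", "payload": {
  "dr": [
    [0,0,0],
    [0,0,0],
    [0,0,0],
    [0,0,0],
    [0,0,0],
    [0,0,0],
    [0,0,0],
    [0,0,0],
    [0,0,0],
    [0,0,0]
  ],
  "slide": [
    [0,0,-0.005],
    [0,0,-0.01],
    [0,0,-0.015],
    [0,0,-0.02],
    [0,0,-0.02],
    [0,0,-0.02],
    [0,0,-0.02],
    [0,0,-0.02],
    [0,0,0],
    [0,0,0]
  ],
  "gripper": [0.4,0.5,0.5,0.5,0.5,0.5,0.5,0.5,0.5,0.5]
}}

```text
time_s: 13.1
position: [0.4655, -0.0092, 0.2694]
tool_rot: [[0.139, -0.648, 0.749], [-0.985, -0.015, 0.17], [-0.099, -0.762, -0.64]]
ft_force: [0.3, -0.1, -0.4]
grip_width: 0.0642
```

```bash
python3 look.py 11
```

```text
t 13.2 grasp pr mm [-103.4  -26.5  273.9] F pr [ 0.01 -0.11  0.08] M [-0.05  0.32 -0.02] w 0.0644
  if on lever: swing -0.104 lean 0.654 r 275.4 tool z [ 0.765  0.064 -0.641] tool x [-0.001 -0.995 -0.1  ]
```

View pics/z11.png

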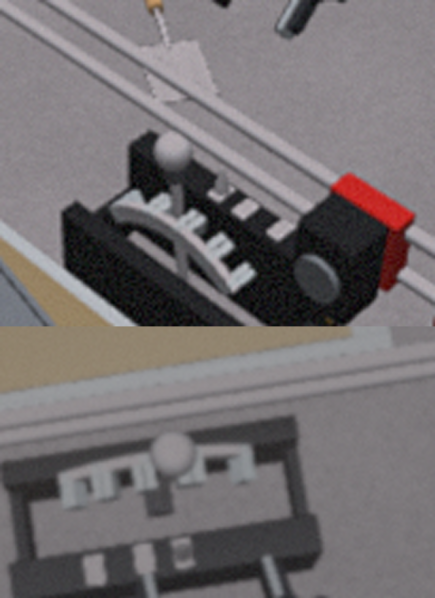

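View pics/scene11z.png

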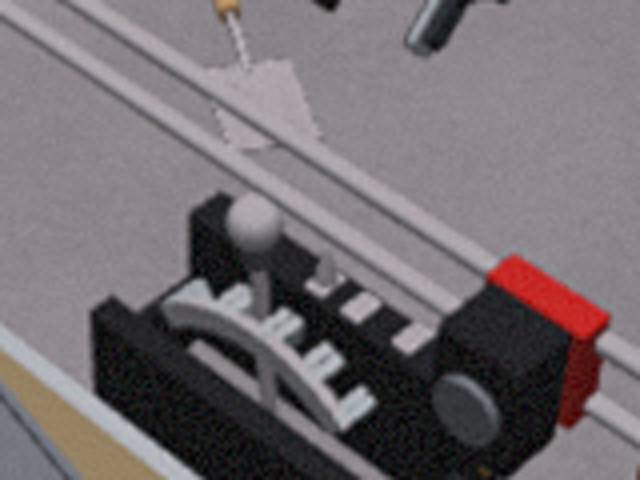

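View pics/top11z.png

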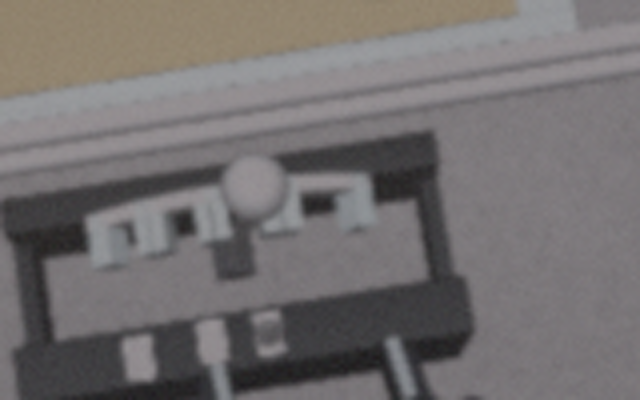

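```bash
python3 -c "
from plan import *
z={'scene':np.array([260+(255.5)/4-.5,190+222.5/4-.5]),'top':np.array([240+252.5/4-.5,180+187.5/4-.5])}
f=lambda p:np.r_[tuple(proj(n,w(PP,knob(*p)))[0]-z[n] for n in z)]
s=least_squares(f,[-.1,.05]);print(s.x,s.fun.round(2))
for le in(0,.15):print(le,f([-.1,le]).round(1))
s=observe();print(s['ft_force'],s['qvel'].round(2))"
```

```text
[-0.09780672 -0.00354808] [ 0.41 -0.02  0.2  -0.29]
0 [ 0.5 -0.2  0.5 -0. ]
0.15 [ 8.5 -5.1  2.6 13.5]
[ 0.022247   -0.10871461  0.08136989] [ 0.33  0.63 -0.15 -0.1   0.32  0.18]
```

```bash
python3 -c "
from rig import env
print(env.close_job())"
```

```text
the job is handed in; nothing more can be done
None
```

The lever is out of neutral and seated fully home in the notch at swing −0.10, which the pointed tab marks. It has been let go and the job is handed in.

- **Which notch:** the pointed tab measured printer y ≈ −12.8 mm. That puts it in front of the −0.10 rad notch.
- **The throw:** I gripped the knob at a 50° tilt and drew the lever back to lean ≈ 0.21, where the spring pulled about 7 N. I then swung it to −0.10 and eased it in. It went in without meeting a tooth, so no sweep was needed to find the notch.
- **One disagreement:** at the bottom of the drop the wrist read about 25 N downward, with a moment. I took this for the gripper's body probably brushing the lower rod, though I did not confirm it. I backed off 4 mm before opening, and it fell to under 1 N.
- **Last check:** with the arm withdrawn, fitting the knob in both cameras gave swing −0.098 rad and lean −0.004 rad, with residuals under 0.5 px. Wrist force was about 0.1 N, so the robot was touching nothing.
- **Bystanders:** the last pictures showed no movement of the scraper, nor of the part of the printed piece in view. The glue bottle was outside those crops and I did not re-measure it, but the arm never went near it.
- **Time:** about 13 s of the 45 s allowed.

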